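# Fit the splash shield on its rail beside the stirrer

## Task

Draw the larger of the two white splash shields straight up out of the slotted drying rack by its top edge, and set its lower edge down into the channel of the aluminium rail beside the stirrer hotplate. Slide it along the channel until its notch drops over the locating pin hidden inside, then press it all the way down against the sprung seat. Finish while still gripping the shield and holding it pressed down, upright, so that someone else can clamp it; do not knock over or shift the other things on the bench.

Things in the scene. Friction and masses are not known exactly. Their poses are not given: they have to be found in the camera images.
- shield_center (a point): Centre (half-way up) of the larger white opal shield: a flat upright plate 160 mm long (its x axis), 8 mm thick (its y axis), 110 mm high (its z axis, up), so its top edge is 55 mm above and its lower edge 55 mm below this point. 0.13 to 0.21 kg. A notch 14 mm wide and 20 mm deep is cut in the middle of its lower edge; the shield is the same either way round. It starts in a rack slot, 80 mm of it above the slot walls.
- shield: The same larger shield; origin at the middle of its lower edge, axes as for shield_center.
- rack: Grey slotted drying rack, fixed, 200 mm long (x) by 136 mm wide (y), 40 mm high; origin under its centre. Two slots run along its x axis at y = +36 and -36 mm, each 11 mm wide, 182 mm long and 30 mm deep (floor 10 mm above the bench). One holds the larger shield, the other a smaller one; which is which varies.
- spare: The smaller white shield (leave it alone): 90 mm long, 8 mm thick, 75 mm high, standing in the other rack slot; origin at the middle of its lower edge.
- rail: Aluminium rail, fixed, 264 mm long (x) by 70 mm wide (y); origin under its centre, z up. On its centre line, along x, runs a channel 12 mm wide and 244 mm long between closed ends; straight walls up to 45 mm above the bench, then flared to a mouth about 27 mm wide at 53 mm.
- rail_mouth (a point): Middle of the channel's mouth, 53 mm above the bench. A fixed pin hidden in the channel, 10 mm thick, tapering to 5 mm at its top 30 mm above the bench, stands anywhere within 18 mm either way along the rail from below this point. The shield's lower edge rests on the pin top until the notch comes over it; then it drops 10 mm onto the sprung seat.
- seat (a joint): Sprung seat in the channel: two rubber pads moving together, under both halves of the shield. 0 = up (pad tops 20 mm above the bench), grows as it is pressed down, to the stop at 0.006 m (pad tops 14 mm above the bench). Starts to yield at 4 N, fully down at 10 N; springs back when let go and lifts the shield's weight.
- stirrer: Stirrer hotplate, fixed, 250 mm (x) by 180 mm (y), top 85 mm above the bench, standing beside the rail on its -y side; origin under its centre.
- beaker: Empty glass beaker, 76 mm across, 95 mm high, standing loose on the hotplate; origin at the centre of its underside. Leave it alone.
- wash_bottle: White wash bottle with a red cap and spout, 66 mm across, 195 mm high, beyond the work; origin at the centre of its underside. Leave it alone.
There are look-alikes about, which are no part of the job. Leave any green look-alike of the shield alone. Of the things shaped like the rack, the grey one is meant.

How it is judged:
On the way, in this order (a step that is already met when the one before it is completed fails the run):
1. the larger shield is drawn up out of its slot, clear of the rack, held in the gripper (z of shield in the frame of rack above 0.042 m and contact force between the fingers and shield above 1 N and contact force between shield and rack below 0.1 N), for 0.1 s.
2. the shield's lower edge is in the rail's channel (z of shield in the frame of rail below 0.04 m and y of shield in the frame of rail between -0.006 and 0.006 m and angle between the x axis of shield and the x axis of rail, either way round below 0.1 rad), for 0.05 s.
At the end, for the whole second after the job is handed in: The larger shield stands upright (within 0.08 rad) in the rail's channel with its notch on the pin, pressed down so that the sprung seat is at least 4 mm down (lower edge less than 17.5 mm above the bench), still in the gripper (finger force over 2 N) and at rest; this holds through the last second (value of joint seat above 0.004 m and z of shield in the frame of rail between 0.01 and 0.0175 m and y of shield in the frame of rail between -0.004 and 0.004 m and x of shield in the frame of rail between -0.025 and 0.025 m and angle between the x axis of shield and the x axis of rail, either way round below 0.06 rad and angle between shield's own z axis and vertical below 0.08 rad and contact force between the fingers and shield above 2 N and linear speed of shield below 0.02 m/s); the arm keeps its last pose, push and grip.
It fails at once if the smaller shield is shifted or knocked over (distance of spare from where it was at the start of the episode above 0.03 m or angle between spare's own z axis and vertical above 0.4 rad).
It fails at once if the beaker is shifted or knocked over (distance of beaker from where it was at the start of the episode above 0.03 m or angle between beaker's own z axis and vertical above 0.4 rad).
It fails at once if the wash bottle is shifted or knocked over (distance of wash_bottle from where it was at the start of the episode above 0.03 m or angle between wash_bottle's own z axis and vertical above 0.4 rad).
It also fails if it takes over 48 s, if anything falls off the work surface, if the arm or the gripper's body presses on something with over 40 N, if the wrist force passes 120 N, or if a joint passes its speed limit or range.

## Robot

A 7-joint arm with a two-finger parallel gripper is mounted at the origin on the work surface. World frame = base frame: x ahead of the robot, y to its left, z up, the work surface at z = 0. Lengths are in m, angles in rad, forces in N, time in s.
With the tool pointing down it reaches from about 0.425 to 0.925 m from the base axis. Payload 6.8 kg.
Tool frame: the origin (TCP) lies at the very end of the fingers, on their centre line; the grasp point (between the pads) lies 19 mm behind it; z points along the fingers, x is the direction in which the jaws open and shut, and the axes are right-handed (so a half turn about z gives the same grasp; the last joint's range is limited). The gripper opens to 85 mm and grips with 20 to 120 N. Pads are 22 mm wide; open, the fingers measure 114 mm over their backs; the gripper's body (76 mm by 85 mm) begins 54 mm behind the grasp point. The pads swing forward as they close: fully open they stand 13 mm farther back than shut.
Start: joints at [-1.397, 0.477, 0.022, 1.555, -0.011, 1.109, -0.083], TCP at [0.188, 0.648, 0.231] pointing down, gripper open.
Joint ranges: [-2.96, 2.96], [-0.34, 2.1], [-1.41, 1.46], [0.24, 2.44], [-1.37, 4.51], [0.17, 1.92], [-2.96, 2.96]. Speed limits (rad/s): [2.39, 2.39, 3.14, 3.14, 3.14, 3.14, 3.14].

## Interface

Orientations are given as a rotation vector (axis times angle).
In Python, from bench import * gives the robot as it stands.
- The arm moves only by the tool servo_tool, never from a script. Its argument "increments" is one flat list of numbers, 7 for each row, row after row: the shift along the tool's x, y, z in mm, then the turn, a rotation vector about the tool's x, y, z in rad, then the finger opening in mm, from 0 to 85.4. In form: [tx, ty, tz, wx, wy, wz, fingers, tx, ty, tz, wx, wy, wz, fingers, ...]. A call has exactly 8 rows; each row shifts and turns the commanded pose from where the row before left it, along the tool's axes as they then stand; what a row does not reach is not made up. A row lasts 1/8 s, in which the tool goes at most 62.5 mm and 10.7 degrees, less where a joint would pass 70% of its speed; a pose out of reach is approached as far as the arm can. A call is refused whole if a number of a shift passes 62.5 or a number of a turn 0.188, either way. A call with a gripper value outside its range is refused whole. The fingers move at their own pace and stop on an object; "squeeze" is the grip in N (left out, the last holds). Time passes only in rows, so rows that do not move let the fingers close, or fill a call up. It gives the time, the measured TCP pose, the force and the opening at its end, in the units of the state.
- get_obs(): the state, without advancing time (a new reading comes with each control period).
- grab_frame(name): name is "scene" or "top" or "wrist"; returns (picture, depth): 384x512x3 uint8, red, green, blue; 384x512 float32, m along the optical axis (not along the pixel's ray), 0 where there is no reading.
- calibration(name): a dict with "fx", "fy", "cx", "cy" (pixels), "k1" (the pictures are not rectified: a ray, as slopes to the right and down, at radius r is drawn at 1 + k1 r^2 times it, then the intrinsics apply), "eye" and "orientation" of the camera in the world; the wrist camera has in their place "T_tool_cam" (4x4, takes a point from camera to tool coordinates, whose origin is the TCP and whose axes are the tool frame's). Camera axes: x right, y up, looking along -z (the intrinsics and any distortion apply to the point x, -y, -z); pixel columns grow to the right and rows downward; lengths in m; the calibration is good to about 2 mm. A picture is of the moment at which its call begins: read the wrist's pose just before it. calibration takes no time and is no camera call.
- hand_in(): hands the job in, once; it reports no verdict.
The state is a dict: "clock": time; "joints": joint angles; "qvel": joint speeds; "tau": joint torques, N m; "tcp_pos": TCP position; "orientation": TCP orientation; "contact_force": force on the tool from outside, world axes, zero at the start; "moment": the same for the moment, N m; "grip_width": finger opening in m.
Only numpy, scipy, OpenCV 4.12 (cv2) and the standard library are available. Lean on these libraries where they do the work, as an engineer would, in place of code of your own. Each camera call takes 0.05 s, during which the arm holds its last target.

## Working session

There is one attempt and no reset: what is moved stays moved. The work goes in short steps, Python scripts to look and compute and a tool call to move; the robot and the scene stay as the last step left them, time stands still between calls to the robot, and variables do not carry over. Pictures are saved under pics/ and viewed, and the job is handed in when it is done.

Besides the shell and the picture viewer there is one more tool, called after "Emit:" as name(argument=value, ...) on one line, values as JSON. servo_tool: Moves the arm, as the interface text tells. Its arguments: {"type":"object","properties":{"increments":{"type":"array","items":{"type":"number"}},"squeeze":{"type":"number"}},"required":["increments"]}

```bash
mkdir -p pics; ls
cat > h.py <<'E'
from bench import *
import numpy as np, cv2
from scipy.spatial.transform import Rotation as R
def save(n,name):
    im,d=grab_frame(n); cv2.imwrite('pics/%s.png'%name,cv2.cvtColor(im,cv2.COLOR_RGB2BGR)); np.save('pics/%s.npy'%name,d); np.save('pics/%s_rgb.npy'%name,im); return im,d
def cam(n,obs=None):
    c=calibration(n)
    if 'T_tool_cam' in c:
        T=np.eye(4);T[:3,:3]=R.from_rotvec(obs['orientation']).as_matrix();T[:3,3]=obs['tcp_pos'];T=T@np.array(c['T_tool_cam'])
    else:
        T=np.eye(4);o=np.array(c['orientation'],float);T[:3,:3]=o if o.shape==(3,3) else R.from_rotvec(o).as_matrix();T[:3,3]=c['eye']
    return c,T
def rays(c,T,uv):
    K=np.array([[c['fx'],0,c['cx']],[0,c['fy'],c['cy']],[0,0,1]],float)
    p=cv2.undistortPoints(np.array(uv,float).reshape(-1,1,2),K,np.array([c['k1'],0,0,0],float)).reshape(-1,2)
    v=np.c_[p[:,0],-p[:,1],-np.ones(len(p))]
    return T[:3,3],v@T[:3,:3].T
def plane(c,T,uv,z):
    o,v=rays(c,T,uv); return o+v*((z-o[2])/v[:,2])[:,None]
def deproj(c,T,uv,d):
    o,v=rays(c,T,uv); return o+v*np.asarray(d)[:,None]
def cloud(c,T,d):
    h,w=d.shape;u=np.stack(np.meshgrid(np.arange(w),np.arange(h)),-1).reshape(-1,2)
    return deproj(c,T,u,d.reshape(-1)).reshape(h,w,3)
E
python3 - <<'E'
from h import *
for n in ['scene','top','wrist']: print(n,calibration(n))
o=get_obs();print(o)
for n in ['scene','top','wrist']: save(n,n+'0')
E
```

```text
pics
scene {'fx': 362.92119512495276, 'fy': 362.92119512495276, 'cx': 258.1562198565836, 'cy': 193.5914421886161, 'k1': -0.02188914007029047, 'eye': array([1.21397149, 0.02826003, 0.70538865]), 'orientation': array([0.68145632, 0.69035723, 1.43400434])}
top {'fx': 455.3120076803568, 'fy': 455.3120076803568, 'cx': 258.01182793643886, 'cy': 187.65410572398727, 'k1': 0.06351663371855351, 'eye': array([0.32708923, 0.04736913, 1.26200246]), 'orientation': array([ 0.07795331, -0.10510899, -1.59396783])}
wrist {'fx': 270.3768805932808, 'fy': 270.3768805932808, 'cx': 254.92315855301496, 'cy': 188.6274628105354, 'k1': -0.06520247096462146, 'T_tool_cam': array([[ 9.99999637e-01, -1.19532632e-04,  8.43602141e-04,
         8.41450665e-05],
       [ 1.58095251e-04, -9.46885103e-01, -3.21572040e-01,
        -8.19791510e-02],
       [ 8.37232652e-04,  3.21572057e-01, -9.46884740e-01,
        -1.43151203e-01],
       [ 0.00000000e+00,  0.00000000e+00,  0.00000000e+00,
         1.00000000e+00]])}
{'clock': 0.0, 'joints': array([-1.39709721,  0.47782616,  0.02228966,  1.55647461, -0.01151634,
        1.1093007 , -0.08312538]), 'qvel': array([ 0.00113486,  0.00012465, -0.00120568,  0.00056664,  0.00058117,
       -0.00110502, -0.00058866]), 'tau': array([-5.78538165e-04, -5.96459949e+01,  1.60766255e+00, -2.81186736e+01,
        1.24937898e-02,  9.71287343e-03, -7.70415880e-06]), 'tcp_pos': array([0.18751879, 0.64779627, 0.23029749]), 'orientation': array([ 2.51039193e+00,  1.88677473e+00, -2.26067618e-03]), 'contact_force': array([-0.39348829, -0.27956421,  0.14423981]), 'moment': array([ 0.0216305 ,  0.02512114, -0.02726009]), 'grip_width': 0.08515384654188639}
```

View pics/scene0.png

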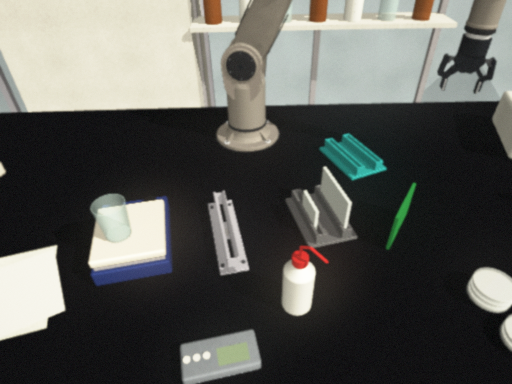

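View pics/top0.png

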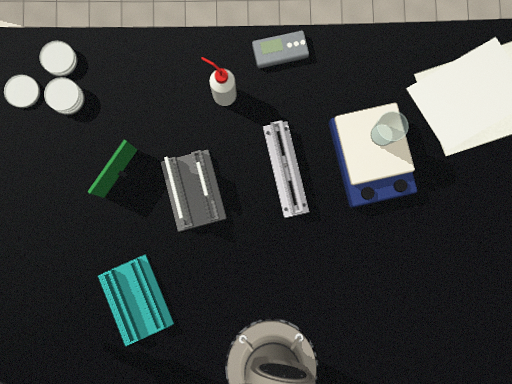

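View pics/wrist0.png

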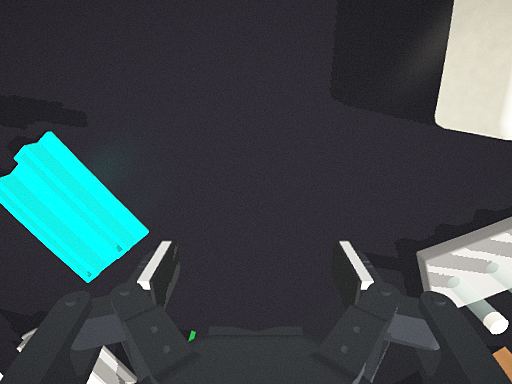

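Scene: the larger shield is at about (336,200) in the grey rack, with the smaller one at (311,208). The rail is at (228,232). The top view has the shield at (175,188), the spare at (202,178) and the rail at (286,168). Next I'll measure them.

```bash
cat > m.py <<'E'
from h import *
for n in ['top','scene']:
    im=np.load(f'pics/{n}0_rgb.npy').astype(int);d=np.load(f'pics/{n}0.npy');c,T=cam(n);P=cloud(c,T,d)
    ok=d>0; reg={'rack':((0.3,0.75),(0.1,0.42)),'rail':((0.3,0.8),(-0.1,0.1))}
    print(n,'table z',np.median(P[...,2][ok&(im.sum(2)<60)]))
    for k,(a,b) in reg.items():
        m=ok&(P[...,0]>a[0])&(P[...,0]<a[1])&(P[...,1]>b[0])&(P[...,1]<b[1])&(im.max(2)-im.min(2)<40)
        hist=np.histogram(P[...,2][m],bins=np.arange(-.01,.15,.01)); print(k,hist[0])
        for lo,hi in ([(.03,.05),(.06,.1),(.105,.14)] if k=='rack' else [(.035,.07)]):
            mm=m&(P[...,2]>lo)&(P[...,2]<hi); q=P[mm]
            if len(q)<10: continue
            mm8=mm.astype(np.uint8); nl,lab,st,ce=cv2.connectedComponentsWithStats(mm8)
            for i in range(1,nl):
                if st[i,4]<25: continue
                qq=P[lab==i]; r=cv2.minAreaRect((qq[:,:2]*1000).astype(np.float32))
                print(k,lo,hi,'n',st[i,4],'px',ce[i].round(),'c',np.round(r[0],1),'size',np.round(r[1],1),'ang',round(r[2],2),'z',np.median(qq[:,2]).round(4))
E
python3 m.py
```

```text
top table z 0.0005072763580391548
rack [5971 9238 1234  102  425  406   64   48   62  165   53   62  183  205
   28]
rack 0.03 0.05 n 455 px [204. 185.] c [481.  169.9] size [193.7  27.2] ang 13.73 z 0.0399
rack 0.03 0.05 n 340 px [181. 194.] c [463.8 238.9] size [192.3  27. ] ang 13.68 z 0.0398
rack 0.06 0.1 n 69 px [220.  96.] c [716.6 124.2] size [46.  11.2] ang 69.2 z 0.0808
rack 0.06 0.1 n 120 px [177. 190.] c [468.  236.3] size [158.5   6.2] ang 11.62 z 0.0809
rack 0.06 0.1 n 130 px [202. 179.] c [492.3 172.4] size [89.8  8.2] ang 13.91 z 0.0851
rack 0.105 0.14 n 198 px [218.  87.] c [727.3 123.6] size [55.3 30.1] ang 64.87 z 0.1227
rack 0.105 0.14 n 246 px [173. 187.] c [467.1 239.8] size [158.6   8.9] ang 13.62 z 0.1197
rail [4551 6431  429  179   59  330  429   11    9   12    6   17   45   57
    8]
rail 0.035 0.07 n 31 px [231.  96.] c [722.4  89.6] size [ 4.3 26.6] ang 50.84 z 0.0563
rail 0.035 0.07 n 766 px [288. 167.] c [525.6 -55.4] size [255.   32.6] ang 11.36 z 0.0505
scene table z -0.0005930741587552024
rack [7117 3713  516  252  540  271  139  134  146  182   97  101  184   62
    3]
rack 0.03 0.05 n 406 px [333. 211.] c [466.  236.9] size [197.9  29.2] ang 14.71 z 0.039
rack 0.03 0.05 n 405 px [309. 215.] c [483.  168.3] size [194.5  28.8] ang 13.78 z 0.0389
rack 0.06 0.1 n 373 px [336. 198.] c [470.2 235.8] size [161.7   8.5] ang 16.14 z 0.0801
rack 0.06 0.1 n 186 px [311. 204.] c [494.8 171. ] size [92. 10.] ang 14.13 z 0.08
rack 0.105 0.14 n 261 px [337. 187.] c [469.9 239. ] size [161.6   9.8] ang 14.0 z 0.1176
rack 0.105 0.14 n 38 px [311. 266.] c [740.2 137.4] size [15.3 22.5] ang 79.8 z 0.1219
rail [6327 3695  229  167   99  348  308   36   32   35   40   41   90   86
   12]
rail 0.035 0.07 n 629 px [227. 228.] c [528.9 -53.7] size [257.2  32.3] ang 11.35 z 0.0493
rail 0.035 0.07 n 113 px [288. 297.] c [764.   88.2] size [32.4  5.4] ang 38.78 z 0.0529
```

Emit:
servo_tool(increments=[-39,48,0,0,0,0,60,-39,48,0,0,0,0,60,-39,48,0,0,0,0,60,-39,48,0,0,0,0,60,-39,48,0,0,0,0,60,-39,48,0,0,0,0,60,-39,48,0,0,0,0,60,-39,48,0,0,0,0,60], squeeze=60)

```text
clock: 1.15
tcp_pos: [0.4706, 0.2401, 0.2313]
orientation: [-2.511, -1.888, -0.0]
contact_force: [0.2, 0.3, 0.5]
grip_width: 0.0598
```

Emit:
servo_tool(increments=[0,0,0,0,0,-0.175,60,0,0,0,0,0,-0.175,60,0,0,0,0,0,-0.174,60,0,0,0,0,0,0,60,0,0,0,0,0,0,60,0,0,0,0,0,0,60,0,0,0,0,0,0,60,0,0,0,0,0,0,60])

```text
clock: 2.15
tcp_pos: [0.4698, 0.242, 0.2313]
orientation: [-1.937, -2.473, 0.0]
contact_force: [0.1, -0.7, 0.0]
grip_width: 0.06
```

```bash
cat > w.py <<'E'
from h import *
import sys
nm=sys.argv[1]
o=get_obs(); im,d=save('wrist',nm); c,T=cam('wrist',o)
Rm=R.from_rotvec(o['orientation']).as_matrix()
print('t',o['clock'],'tcp',o['tcp_pos'].round(4),'x',Rm[:,0].round(3),'xang',np.degrees(np.arctan2(Rm[1,0],Rm[0,0])).round(2),'z',Rm[:,2].round(3),'F',o['contact_force'].round(1),o['grip_width'],o['joints'].round(2))
np.savez('pics/%s_pose.npz'%nm,T=T,Rm=Rm,p=o['tcp_pos'])
E
python3 w.py wrist1
```

```text
t 2.15 tcp [0.4698 0.242  0.2313] x [-0.239  0.971 -0.   ] xang 103.86 z [-0. -0. -1.] F [ 0.1 -0.7  0. ] 0.059960194897023034 [-0.71  0.23  0.14  1.91 -0.04  1.    1.26]
```

View pics/wrist1.png

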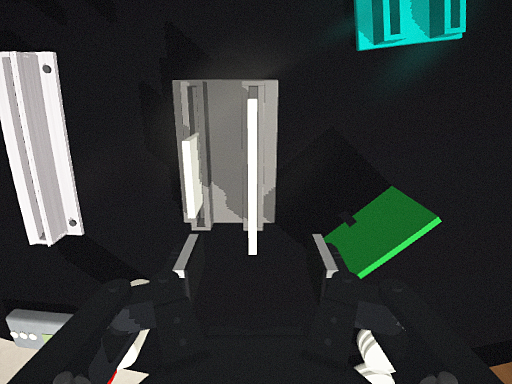

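The wrist view shows the shield's top edge running from (252,98) to (252,254), between the fingers and parallel to them. The spare is on the left at (190,180).

```bash
cat > m2.py <<'E'
from h import *
im=np.load('pics/wrist1_rgb.npy').astype(int);d=np.load('pics/wrist1.npy');f=np.load('pics/wrist1_pose.npz');c=calibration('wrist')
P=cloud(c,f['T'],d);Z=P[...,2]
def rep(m,n,minn=25):
    nl,lab,st,ce=cv2.connectedComponentsWithStats(m.astype(np.uint8))
    for i in range(1,nl):
        if st[i,4]<minn: continue
        uv=np.argwhere(lab==i)[:,::-1]
        qq=P[lab==i];r=cv2.minAreaRect((qq[:,:2]*1000).astype(np.float32)); print(n,st[i,4],ce[i].round(),np.round(r[0],1),np.round(r[1],1),round(r[2],2),'zmed',np.median(qq[:,2]).round(4))
w=(im.min(2)>120)&(d>0)
x=P[...,0];y=P[...,1]
rep(w&(Z>.11)&(Z<.13)&(abs(x-.47)<.12)&(abs(y-.24)<.05),'shield')
rep((d>0)&(Z>.035)&(Z<.065)&(abs(y+.055)<.08),'rail')
rep((d>0)&(Z>.03)&(Z<.045)&(abs(y-.2)<.09),'rack')
# shield by ray onto z=.12: mask of bright top edge
m=(w&(Z>.113)&(Z<.13)&(abs(x-.47)<.12)&(abs(y-.24)<.05))
uv=np.argwhere(m)[:,::-1]
q=plane(c,f['T'],uv,.12);r=cv2.minAreaRect((q[:,:2]*1000).astype(np.float32));print('plane',r)
E
python3 m2.py
```

```text
shield 1254 [251. 176.] [470.  237.8] [160.1   7.6] 13.72 zmed 0.1205
rail 5402 [ 24. 150.] [528.  -54.6] [257.   34.2] 11.37 zmed 0.0457
rack 1973 [198. 147.] [483.3 167.9] [193.6  28. ] 13.99 zmed 0.0402
rack 1899 [253. 151.] [465.8 236.8] [193.7  27.1] 13.75 zmed 0.0404
plane ((470.00457763671875, 237.6304473876953), (160.13650512695312, 7.6092610359191895), 13.852965354919434)
```

Emit:
servo_tool(increments=[-4,-1,30,0,0,0,50,0,0,30,0,0,0,50,0,0,30,0,0,0,50,0,0,30,0,0,0,50,0,0,20,0,0,0,50,0,0,9,0,0,0,50,0,0,0,0,0,0,50,0,0,0,0,0,0,50])

```text
clock: 3.2
tcp_pos: [0.4704, 0.2381, 0.0831]
orientation: [1.937, 2.473, 0.002]
contact_force: [0.3, -0.0, 0.9]
grip_width: 0.0504
```

Emit:
servo_tool(increments=[0,0,0,0,0,0,30,0,0,0,0,0,0,20,0,0,0,0,0,0,10,0,0,0,0,0,0,0,0,0,0,0,0,0,0,0,0,0,0,0,0,0,0,0,0,0,0,0,0,0,0,0,0,0,0,0])

```text
clock: 4.2
tcp_pos: [0.47, 0.2381, 0.0826]
orientation: [-1.937, -2.474, -0.001]
contact_force: [-1.2, 1.5, 5.4]
grip_width: 0.0076
```

```bash
python3 w.py wrist2; python3 -c "
from h import *
save('scene','scene2')"
```

```text
t 4.2 tcp [0.47   0.2381 0.0826] x [-0.24   0.971  0.   ] xang 103.88 z [ 0.     0.001 -1.   ] F [-1.2  1.5  5.4] 0.007561559990552887 [-0.68  0.44  0.11  2.04 -0.08  0.67  1.3 ]
```

View pics/wrist2.png

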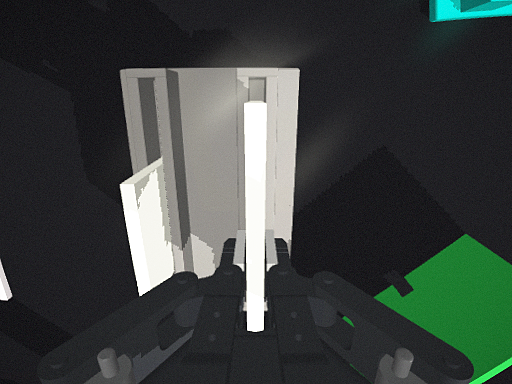

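View pics/scene2.png

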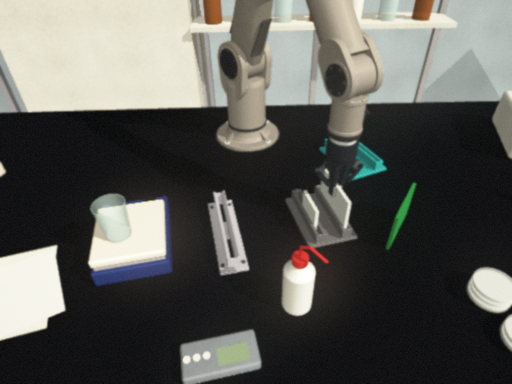

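The shield is held: width is 7.6 mm, and the top edge at (256,100–330) sits between the pads. Next I'll lift it.

Emit:
servo_tool(increments=[0,0,-4,0,0,0,0,0,0,-10,0,0,0,0,0,0,-15,0,0,0,0,0,0,-20,0,0,0,0,0,0,-25,0,0,0,0,0,0,-25,0,0,0,0,0,0,-21,0,0,0,0,0,0,0,0,0,0,0], squeeze=90)

```text
clock: 5.3
tcp_pos: [0.4709, 0.2382, 0.2045]
orientation: [1.936, 2.472, 0.006]
contact_force: [-0.3, -0.0, -2.6]
grip_width: 0.0069
```

```bash
python3 w.py wrist3
python3 - <<'E'
from h import *
f=np.load('pics/wrist3_pose.npz');c=calibration('wrist');im=np.load('pics/wrist3_rgb.npy').astype(int);d=np.load('pics/wrist3.npy')
P=cloud(c,f['T'],d)
L=(P-f['p'])@f['Rm']  # tool coords
m=(im.min(2)>120)&(d>0)&(abs(L[...,0])<.012)&(L[...,2]<-.02)&(L[...,2]>-.06)
q=L[m]*1000;print(m.sum(),q.min(0),q.max(0),np.median(q,0))
r=cv2.minAreaRect(q[:,:2].astype(np.float32));print(r)
# tilt in yz: slope of z vs y
print(np.polyfit(q[:,1],q[:,2],1),np.polyfit(q[:,1],q[:,0],1))
# rail
m=(d>0)&(P[...,2]>.035)&(P[...,2]<.065)&(abs(P[...,1]+.055)<.06)&(abs(P[...,0]-.527)<.16)
r=cv2.minAreaRect((P[m][:,:2]*1000).astype(np.float32));print('rail',m.sum(),r)
E
```

```text
t 5.3 tcp [0.4709 0.2382 0.2045] x [-0.24   0.971  0.001] xang 103.86 z [ 0.003  0.002 -1.   ] F [-0.3 -0.  -2.6] 0.006867736776617468 [-0.7   0.26  0.14  1.95 -0.04  0.93  1.27]
4713 [-10.89764371 -80.00100777 -45.82114326] [  9.43892043  30.92315456 -20.009184  ] [ -0.38230151 -32.24461472 -37.80959759]
((0.7337584495544434, -24.616409301757812), (19.93852424621582, 110.6773910522461), 4.964784145355225)
[ 1.51464219e-02 -3.66666772e+01] [ 0.00129752 -0.47720425]
rail 4562 ((527.7942504882812, -53.52577209472656), (256.56109619140625, 33.221275329589844), 10.889724731445312)
```

View pics/wrist3.png

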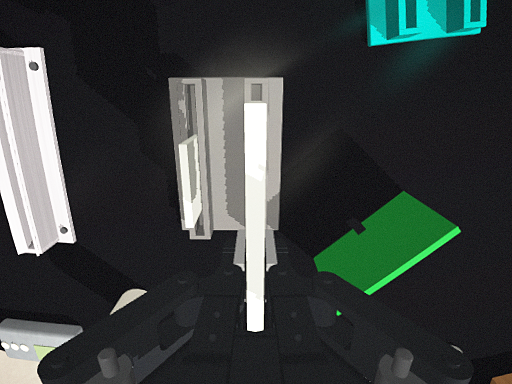

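The shield is lifted with its lower edge at about 132 mm, and it's centred in the grip. Next I'll carry it over the rail, aiming 24 mm toward the robot from the middle.

Emit:
servo_tool(increments=[-30,-4,0,0,0,0,0,-50,-6.5,0,0,0,0,0,-58,-7.7,0,0,0,0,0,-58,-7.7,0,0,0,0,0,-50,-6.5,0,0,0,0,0,-35,-4.6,0,0,0,0,0,-15.5,-2.2,0,0,0,0.044,0,0,0,20,0,0,0,0])

```text
clock: 6.35
tcp_pos: [0.5036, -0.0603, 0.1826]
orientation: [1.994, 2.425, 0.002]
contact_force: [-0.0, 1.2, -2.4]
grip_width: 0.0071
```

Emit:
servo_tool(increments=[0,0,10,0,0,0,0,0,0,10,0,0,0,0,0,0,0,0,0,0,0,0,0,0,0,0,0,0,0,0,0,0,0,0,0,0,0,0,0,0,0,0,0,0,0,0,0,0,0,0,0,0,0,0,0,0])

```text
clock: 7.35
tcp_pos: [0.5028, -0.0595, 0.1624]
orientation: [1.991, 2.43, 0.0]
contact_force: [1.1, 0.4, -1.7]
grip_width: 0.007
```

```bash
python3 w.py wrist4
python3 - <<'E'
from h import *
save('scene','scene4');save('top','top4')
E
```

```text
t 7.35 tcp [ 0.5028 -0.0595  0.1624] x [-0.197  0.98   0.   ] xang 101.35 z [ 0.  0. -1.] F [ 1.1  0.4 -1.7] 0.006992091406296072 [-0.26  0.29  0.3   2.04 -0.12  0.83  1.88]
```

View pics/wrist4.png

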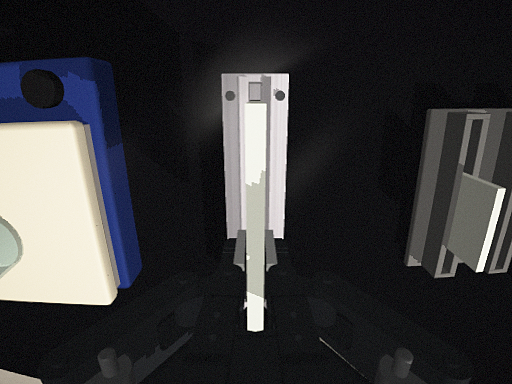

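View pics/scene4.png

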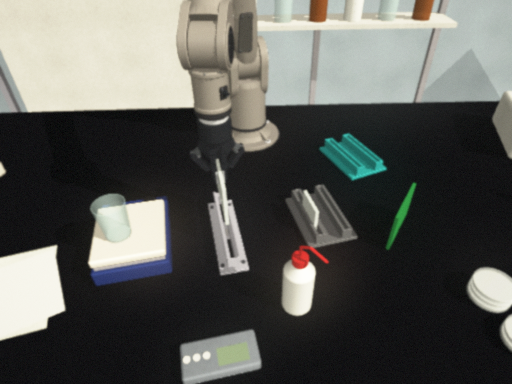

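The wrist view shows the shield at columns 246–268, over a rail spanning columns 222–289, nearly centred. I'll measure the offset and yaw.

Run:
```python
from h import *
f=np.load('pics/wrist4_pose.npz');c=calibration('wrist');im=np.load('pics/wrist4_rgb.npy').astype(int);d=np.load('pics/wrist4.npy')
P=cloud(c,f['T'],d); L=(P-f['p'])@f['Rm']*1000
Z=P[...,2]*1000
for v in range(80,240,12):
    k=(d[v]>0)&(np.arange(512)>200)&(np.arange(512)<310)
    def s(lo,hi):
        kk=k&(Z[v]>lo)&(Z[v]<hi)
        x=L[v,kk,0]; return (len(x),x.min().round(1),x.max().round(1),((x.min()+x.max())/2).round(1)) if len(x) else None
    print(v,'base',s(5,70),'lip',s(44,60),'shield',s(190,215),'yrail',np.median(L[v,k&(Z[v]>5)&(Z[v]<70),1]).round(0) if (k&(Z[v]>5)&(Z[v]<70)).any() else None)
for v in (110,160,200): print(v,[(u,int(Z[v,u])) for u in range(216,296,3)])
```

```text
80 base (67, np.float64(-34.5), np.float64(33.5), np.float64(-0.5)) lip (35, np.float64(-16.2), np.float64(14.4), np.float64(-0.9)) shield None yrail -97.0
92 base (67, np.float64(-34.8), np.float64(34.0), np.float64(-0.4)) lip (23, np.float64(-16.4), np.float64(14.6), np.float64(-0.9)) shield None yrail -88.0
104 base (43, np.float64(-35.4), np.float64(33.4), np.float64(-1.0)) lip (13, np.float64(-15.7), np.float64(14.8), np.float64(-0.4)) shield (21, np.float64(-4.4), np.float64(3.4), np.float64(-0.5)) yrail -76.0
116 base (44, np.float64(-34.5), np.float64(33.7), np.float64(-0.4)) lip (14, np.float64(-16.0), np.float64(15.0), np.float64(-0.5)) shield (21, np.float64(-4.1), np.float64(3.4), np.float64(-0.3)) yrail -63.0
128 base (42, np.float64(-33.9), np.float64(33.0), np.float64(-0.5)) lip (14, np.float64(-17.0), np.float64(14.2), np.float64(-1.4)) shield (21, np.float64(-4.2), np.float64(3.5), np.float64(-0.3)) yrail -51.0
140 base (43, np.float64(-34.5), np.float64(33.5), np.float64(-0.5)) lip (15, np.float64(-17.2), np.float64(14.5), np.float64(-1.3)) shield (20, np.float64(-4
[... 1850 characters left out ...]
(264, 199), (267, 52), (270, 55), (273, 8), (276, 9), (279, 9), (282, 8), (285, 8), (288, 1), (291, 1), (294, 0)]
160 [(216, 0), (219, 0), (222, 0), (225, 9), (228, 9), (231, 8), (234, 7), (237, 9), (240, 54), (243, 50), (246, 199), (249, 199), (252, 201), (255, 199), (258, 199), (261, 202), (264, 200), (267, 52), (270, 53), (273, 8), (276, 9), (279, 8), (282, 9), (285, 7), (288, 0), (291, 0), (294, 0)]
200 [(216, 1), (219, 0), (222, -1), (225, 9), (228, 7), (231, 8), (234, 8), (237, 8), (240, 53), (243, 52), (246, 199), (249, 200), (252, 199), (255, 199), (258, 200), (261, 200), (264, 199), (267, 52), (270, 53), (273, 8), (276, 8), (279, 8), (282, 7), (285, 0), (288, 0), (291, 0), (294, 1)]
```

Emit:
servo_tool(increments=[-0.5,0,10,0,0,0.003,0,0,0,12,0,0,0,0,0,0,10,0,0,0,0,0,0,8,0,0,0,0,0,0,5,0,0,0,0,0,0,5,0,0,0,0,0,0,4,0,0,0,0,0,0,0,0,0,0,0])

```text
clock: 8.5
tcp_pos: [0.5028, -0.06, 0.1081]
orientation: [-1.994, -2.427, 0.0]
contact_force: [0.6, 0.7, -2.0]
grip_width: 0.007
```

Emit:
servo_tool(increments=[0,0,2,0,0,0,0,0,0,2,0,0,0,0,0,0,1,0,0,0,0,0,0,1,0,0,0,0,0,0,1,0,0,0,0,0,0,1,0,0,0,0,0,0,0,0,0,0,0,0,0,0,0,0,0,0])

```text
clock: 9.5
tcp_pos: [0.5031, -0.0602, 0.1019]
orientation: [-1.995, -2.427, -0.001]
contact_force: [-7.1, -0.4, 18.7]
grip_width: 0.0069
```

Emit:
servo_tool(increments=[0,0,-0.7,0,0,0,0,0,1,0,0,0,0,0,0,1,0,0,0,0,0,0,1,0,0,0,0,0,0,1,0,0,0,0,0,0,1,0,0,0,0,0,0,1,0,0,0,0,0,0,0,0,0,0,0])

```text
invalid input at $.increments: expected a multiple of 7 numbers
```

```bash
python3 -c "
from h import *
o=get_obs();print(o['tcp_pos'],o['contact_force'].round(1),o['moment'].round(2))"
```

```text
[ 0.50312548 -0.06016628  0.1019484 ] [-7.1 -0.4 18.7] [0.15 1.36 0.04]
```

Emit:
servo_tool(increments=[0,0,-0.7,0,0,0,0,0,1,0,0,0,0,0,0,1,0,0,0,0,0,0,1,0,0,0,0,0,0,1,0,0,0,0,0,0,1,0,0,0,0,0,0,1,0,0,0,0,0,0,0,0,0,0,0,0])

```text
clock: 10.5
tcp_pos: [0.5048, -0.0599, 0.1022]
orientation: [-1.992, -2.421, 0.007]
contact_force: [-16.9, -1.8, 29.0]
grip_width: 0.0071
```

```bash
python3 -c "
from h import *
o=get_obs();print(o['tcp_pos'],o['contact_force'].round(1),o['moment'].round(2))"
```

```text
[ 0.50480743 -0.05990793  0.10218961] [-16.9  -1.8  29. ] [-0.25  4.13  0.08]
```

Emit:
servo_tool(increments=[0,0,-1.5,0,0,0,0,0,0,-1,0,0,0,0,0,0,-1,0,0,0,0,0,0,0,0,0,0,0,0,0,0,0,0,0,0,0,0,0,0,0,0,0,0,0,0,0,0,0,0,0,0,0,0,0,0,0])

```text
clock: 11.5
tcp_pos: [0.5088, -0.0588, 0.1045]
orientation: [1.994, 2.427, 0.0]
contact_force: [0.0, 0.8, -2.7]
grip_width: 0.0071
```

```bash
python3 w.py wrist5
cat > ln.py <<'E'
from h import *
import sys
n=sys.argv[1]
f=np.load(f'pics/{n}_pose.npz');c=calibration('wrist');d=np.load(f'pics/{n}.npy')
P=cloud(c,f['T'],d); L=(P-f['p'])@f['Rm']*1000
m=(d>0)&(abs(L[...,0])<7)&(L[...,2]<-25)&(L[...,2]>-50)&(L[...,1]<-25)&(L[...,1]>-90)
q=L[m];k=np.polyfit(q[:,1],q[:,2],1);print('top edge z=%.1f at y0, pitch slope %.4f'%(k[1],k[0]),'ymin',np.percentile(q[:,1],.5),'xmid',np.median(q[:,0]))
o=get_obs();print('M',o['moment'].round(2))
E
python3 ln.py wrist5; python3 ln.py wrist4;python3 ln.py wrist3
```

```text
t 11.5 tcp [ 0.5088 -0.0588  0.1045] x [-0.194  0.981  0.   ] xang 101.18 z [ 0.  0. -1.] F [ 0.   0.8 -2.7] 0.0070785170258536225 [-0.23  0.39  0.28  2.07 -0.16  0.7   1.92]
top edge z=-38.1 at y0, pitch slope -0.0039 ymin -79.97070742868836 xmid -0.3476778485771643
M [ 0.05 -0.04 -0.01]
top edge z=-38.1 at y0, pitch slope -0.0042 ymin -79.95403137079738 xmid -0.3493961582462371
M [ 0.05 -0.04 -0.01]
top edge z=-38.1 at y0, pitch slope -0.0054 ymin -79.96651506406305 xmid -0.3805504836906296
M [ 0.05 -0.04 -0.01]
```

View pics/wrist5.png

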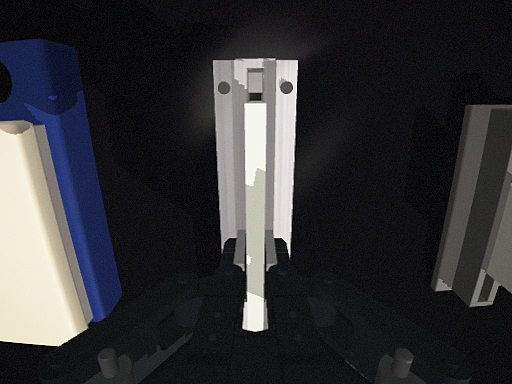

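Emit:
servo_tool(increments=[0,2.2,0,0,0,0,0,0,2,0,0,0,0,0,0,0,1,0,0,0,0,0,0,1,0,0,0,0,0,0,1,0,0,0,0,0,0,0.4,0,0,0,0,0,0,0,0,0,0,0,0,0,0,0,0,0,0])

```text
clock: 12.55
tcp_pos: [0.5132, -0.058, 0.1022]
orientation: [1.995, 2.427, 0.001]
contact_force: [-4.9, -0.3, 11.0]
grip_width: 0.0069
```

Emit:
servo_tool(increments=[0,0,-1.5,0,0,0,0,0,3,0,0,0,0,0,0,4,0,0,0,0,0,0,0,0.7,0,0,0,0,0,0,0.8,0,0,0,0,0,0,0,0,0,0,0,0,0,0,0,0,0,0,0,0,0,0,0,0,0])

```text
clock: 13.55
tcp_pos: [0.5204, -0.0567, 0.1022]
orientation: [1.994, 2.427, 0.001]
contact_force: [-4.8, 0.9, 13.7]
grip_width: 0.007
```

Emit:
servo_tool(increments=[0,0,-1.5,0,0,0,0,0,3,0,0,0,0,0,0,3.5,0,0,0,0,0,0,0,0.7,0,0,0,0,0,0,0.8,0,0,0,0,0,0,0,0,0,0,0,0,0,0,0,0,0,0,0,0,0,0,0,0,0])

```text
clock: 14.55
tcp_pos: [0.5267, -0.0554, 0.1021]
orientation: [1.995, 2.427, 0.001]
contact_force: [-4.3, -0.2, 14.0]
grip_width: 0.007
```

Emit:
servo_tool(increments=[0,0,-1.5,0,0,0,0,0,3,0,0,0,0,0,0,3.5,0,0,0,0,0,0,0,0.7,0,0,0,0,0,0,0.8,0,0,0,0,0,0,0,0,0,0,0,0,0,0,0,0,0,0,0,0,0,0,0,0,0])

```text
clock: 15.55
tcp_pos: [0.5326, -0.0541, 0.1011]
orientation: [1.994, 2.427, 0.0]
contact_force: [0.6, -0.3, -1.2]
grip_width: 0.0069
```

The load is gone: z reached 101.1 mm with no upward force, so the notch is over the pin. I'll shift 1.4 mm toward the middle of the possible window and lower.

Emit:
servo_tool(increments=[0,1.4,0,0,0,0,0,0,0,1,0,0,0,0,0,0,1,0,0,0,0,0,0,1,0,0,0,0,0,0,1,0,0,0,0,0,0,1,0,0,0,0,0,0,0,0,0,0,0,0,0,0,0,0,0,0])

```text
clock: 16.55
tcp_pos: [0.5339, -0.0538, 0.0961]
orientation: [-1.994, -2.427, -0.0]
contact_force: [-0.5, 0.3, -1.2]
grip_width: 0.0068
```

```bash
python3 -c "
from h import *
o=get_obs();print(o['tcp_pos'],o['contact_force'].round(1),o['moment'].round(2))"
```

```text
[ 0.53393511 -0.05381802  0.09609283] [-0.5  0.3 -1.2] [ 0.02 -0.07 -0.02]
```

Emit:
servo_tool(increments=[0,0,1,0,0,0,0,0,0,1,0,0,0,0,0,0,1,0,0,0,0,0,0,1,0,0,0,0,0,0,1,0,0,0,0,0,0,1,0,0,0,0,0,0,0,0,0,0,0,0,0,0,0,0,0,0])

```text
clock: 17.55
tcp_pos: [0.534, -0.0538, 0.0902]
orientation: [1.994, 2.427, 0.0]
contact_force: [-1.4, 0.4, 4.6]
grip_width: 0.007
```

```bash
python3 -c "
from h import *
o=get_obs();print(o['tcp_pos'],o['contact_force'].round(1),o['moment'].round(2))"
```

```text
[ 0.53401895 -0.05381462  0.09024315] [-1.4  0.4  4.6] [0.11 0.31 0.02]
```

Emit:
servo_tool(increments=[0,0,1,0,0,0,0,0,0,1,0,0,0,0,0,0,1,0,0,0,0,0,0,0.8,0,0,0,0,0,0,0.7,0,0,0,0,0,0,0.3,0,0,0,0,0,0,0,0,0,0,0,0,0,0,0,0,0,0])

```text
clock: 18.55
tcp_pos: [0.5342, -0.0539, 0.0865]
orientation: [1.995, 2.427, 0.001]
contact_force: [-4.5, 0.4, 17.2]
grip_width: 0.0072
```

```bash
python3 w.py wrist6; python3 ln.py wrist6; python3 -c "
from h import *
save('scene','scene6')"
```

```text
t 18.55 tcp [ 0.5342 -0.0539  0.0865] x [-0.194  0.981  0.   ] xang 101.17 z [ 0.001  0.001 -1.   ] F [-4.5  0.4 17.2] 0.007193781212757539 [-0.23  0.45  0.27  2.02 -0.18  0.69  1.92]
top edge z=-38.1 at y0, pitch slope -0.0019 ymin -79.96523574342406 xmid -0.34748608760840916
M [0.2  1.21 0.01]
```

View pics/scene6.png

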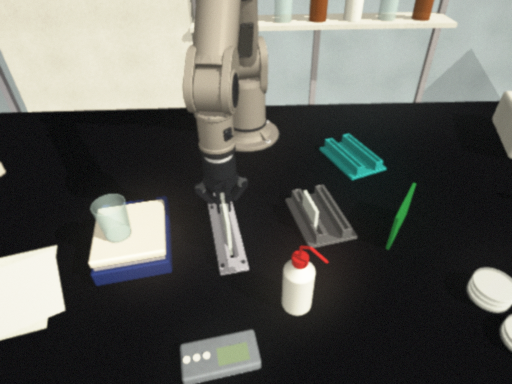

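View pics/wrist6.png

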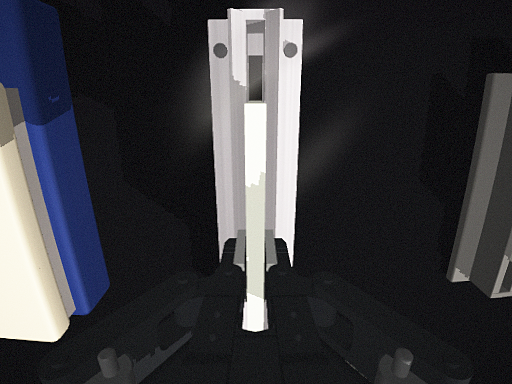

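The shield is upright in the channel with its lower edge at about 14.6 mm and 17 N of downward push. I'll do one hold to check it's steady.

Emit:
servo_tool(increments=[0,0,0,0,0,0,0,0,0,0,0,0,0,0,0,0,0,0,0,0,0,0,0,0,0,0,0,0,0,0,0,0,0,0,0,0,0,0,0,0,0,0,0,0,0,0,0,0,0,0,0,0,0,0,0,0])

```text
clock: 19.65
tcp_pos: [0.5342, -0.0539, 0.0865]
orientation: [1.995, 2.427, 0.001]
contact_force: [-4.9, 0.2, 17.7]
grip_width: 0.007
```

```bash
python3 -c "
from h import *
o=get_obs();print(o['clock'],o['tcp_pos'],o['contact_force'].round(1),o['moment'].round(2),abs(o['qvel']).max())
print(hand_in())"
```

```text
19.65 [ 0.53419602 -0.0539118   0.08654867] [-4.9  0.2 17.7] [0.17 1.25 0.01] 0.0006176242648932437
the job is handed in; nothing more can be done
None
```

I drew the larger shield straight up out of the grey rack and lowered it into the rail channel. I found the pin about 6 mm past the rail's middle, away from the robot, then pressed the shield down onto the sprung seat. I handed it in at 19.65 s, still gripping and pressing; no verdict was reported.

**Last checks:**
- **Depth:** the lower edge is about 14.6 mm above the bench, worked out from the arm's height and the grip offset. The push is about 17.7 N, above the 10 N that puts the seat fully down.
- **Stance:** the tool is vertical, with the shield's pitch in the grip about 0.002 rad and its yaw within about 0.01 rad of the rail. The arm is at rest and the grip is closed on the plate at 7 mm.
- **Surroundings:** the final scene picture shows the spare shield, beaker and wash bottle where they started.

**What went differently:**
- The first attempt to drag the shield along stuck on friction, with about 29 N up and 17 N sideways. I lifted it slightly and found the pin with short 1.5 mm hops along the channel instead of a continuous slide.
- A sideways force of about 5 N along the rail remains. It may be friction or light contact with the pin. I couldn't see the seat or the pin directly, so their state is inferred from height and force.

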